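# Make up two bench kits from the stock

### The job

Make up two kits from the row of stock on the bench. The yellow tray gets the bottle of pink liquid, the red-capped dropper bottle and the hand tally counter; the black tray gets the bottle of blue liquid and the green-capped dropper bottle; each thing stands upright on the floor of the pocket cut for its kind (the large square for a bottle, the small square for a dropper, the oblong one for the counter). Leave the yellow-capped dropper where it stands in the stock, and tip nothing over.

Things in the scene. Friction and masses are not known exactly. Their poses are not given: they have to be found in the camera images.
- tray_yellow: Flat yellow kit tray, fixed, 268 mm along its y by 104 mm along x, 14 mm high; three pockets in a row along y, floors 4 mm above the bench. In its frame: large square (76 mm, bottle) centred at x 0, y -85; small square (46 mm, dropper) at 0, 0; oblong (60 along x by 66 along y, counter) at x 0, y +85. Origin: centre of its underside, z up.
- tray_black: Flat black kit tray, fixed, 184 mm along its y by 104 mm along x, 14 mm high; two pockets in a row along y, floors 4 mm above the bench. In its frame: large square (76 mm, bottle) centred at x 0, y -42; small square (46 mm, dropper) at x 0, y +42. Origin: centre of its underside, z up.
- bottle_pink: Lab bottle with pink liquid and a blue screw cap with a pink dot on its top, standing upright; body round, 56 mm in diameter, total height 104 mm; the cap is 40 mm in diameter from 84 to 104 mm height and can be gripped. About 0.15 to 0.3 kg. Origin: centre of its underside, z up.
- bottle_blue: Lab bottle with blue liquid and a blue screw cap with a white dot on its top, standing upright; body round, 56 mm in diameter, total height 104 mm; the cap is 40 mm in diameter from 84 to 104 mm height and can be gripped. About 0.15 to 0.3 kg. Origin: centre of its underside, z up.
- dropper_red: White plastic dropper bottle with a red pointed cap, standing upright; round, 27 mm in diameter and 85 mm tall (straight body up to 54 mm, above it the cap, 17 mm across). Origin: centre of its underside, z up.
- dropper_green: White plastic dropper bottle with a green pointed cap, standing upright; round, 27 mm in diameter and 85 mm tall (straight body up to 54 mm, above it the cap, 17 mm across). Origin: centre of its underside, z up.
- dropper_yellow: White plastic dropper bottle with a yellow pointed cap, standing upright; round, 27 mm in diameter and 85 mm tall (straight body up to 54 mm, above it the cap, 17 mm across). Origin: centre of its underside, z up. It is not needed and stays where it is.
- counter: Hand tally counter, white drum on a black foot, 49 mm tall, sprung thumb lever on top, above 43 mm. The drum is 32 mm thick along its x axis (the width to grip, up to 43 mm height), 42 mm along its y axis (from -18 to +24 mm). Foot 34 mm along x by 40 mm along y. About 0.06 to 0.13 kg. Fits its pocket any way round. Origin: underside, at mid thickness, z up.
Not all that is in view belongs to the job. What is shaped like the dropper_yellow but orange is not meant. What is shaped like the bottle_pink but brown is not meant.

How it is judged:
At the end, for the whole second after the job is handed in: Each bottle and dropper within 14 mm (along each tray axis) and the counter within 22 mm of its pocket's middle in the named tray, underside under 8 mm above the bench, upright within 0.1 rad, at rest. The yellow dropper upright, within 20 mm of its start (x of bottle_pink in the frame of tray_yellow between -0.014 and 0.014 m and y of bottle_pink in the frame of tray_yellow between -0.099 and -0.071 m and z of bottle_pink in the frame of tray_yellow between 0 and 0.008 m and angle between each of bottle_pink, dropper_red, counter, bottle_blue, dropper_green, dropper_yellow's own z axis and vertical below 0.1 rad and linear speed of each of bottle_pink, dropper_red, counter, bottle_blue, dropper_green below 0.03 m/s and angular speed of each of bottle_pink, dropper_red, counter, bottle_blue, dropper_green below 0.3 rad/s and x of dropper_red in the frame of tray_yellow between -0.014 and 0.014 m and y of dropper_red in the frame of tray_yellow between -0.014 and 0.014 m and z of dropper_red in the frame of tray_yellow between 0 and 0.008 m and x of counter in the frame of tray_yellow between -0.022 and 0.022 m and y of counter in the frame of tray_yellow between 0.063 and 0.107 m and z of counter in the frame of tray_yellow between 0 and 0.008 m and x of bottle_blue in the frame of tray_black between -0.014 and 0.014 m and y of bottle_blue in the frame of tray_black between -0.056 and -0.028 m and z of bottle_blue in the frame of tray_black between 0 and 0.008 m and x of dropper_green in the frame of tray_black between -0.014 and 0.014 m and y of dropper_green in the frame of tray_black between 0.028 and 0.056 m and z of dropper_green in the frame of tray_black between 0 and 0.008 m and distance of dropper_yellow from where it was at the start of the episode below 0.02 m); the robot touches nothing.
It fails at once if a bottle, dropper or the counter is tipped over (beyond 0.7 rad) (angle between any of bottle_pink, dropper_red, counter, dropper_yellow, bottle_blue, dropper_green's own z axis and vertical above 0.7 rad).
It fails at once if the yellow-capped dropper is moved by more than 30 mm (distance of dropper_yellow from where it was at the start of the episode above 0.03 m).
It also fails if it takes over 128 s, if anything falls off the work surface, if the arm or the gripper's body presses on something with over 40 N, if the wrist force passes 120 N, or if a joint passes its speed limit or range.

### The arm

A 6-joint arm with a two-finger parallel gripper is mounted at the origin on a cart in front of the work surface, level with it; the furniture and walls round the work are solid. World frame = base frame: x ahead of the robot, y to its left, z up, the work surface at z = 0. Lengths are in m, angles in rad, forces in N, time in s.
With the tool pointing down it reaches from about 0.2 to 0.875 m from the base axis. Payload 3.4 kg.
Tool frame: the origin (TCP) lies between the finger pads; the fingertips stand 19 mm ahead of it and the grasp point (between the pads) is the TCP (manip.tip_extent is the distance from the TCP to the fingertips, in m); z points along the fingers, y is the direction in which the jaws open and shut (so a half turn about z gives the same grasp; the last joint's range is limited). The gripper opens to 94 mm and grips with 3 to 60 N. Pads are 16 mm wide; open, the fingers measure 119 mm over their backs; the gripper's body (75 mm by 177 mm) begins 78 mm behind the grasp point.
Start: joints at [-1.388, 0.276, 1.505, -0, 1.361, -0.121], TCP at [0.172, -0.549, 0.224] pointing down, gripper open.
Joint ranges: [-2.89, 2.89], [-0.75, 2.08], [0.22, 2.7], [-1.18, 4.32], [0.11, 2.71], [-2.7, 2.7]. Speed limits (rad/s): [2.57, 2.57, 3.14, 3.14, 3.14, 3.14].

### API

Orientations are given as [roll, pitch, yaw] about the fixed x, y, z axes, in that order (R = Rz(yaw) Ry(pitch) Rx(roll)).
In Python, from rig import manip gives the robot as it stands.
- The arm moves only by the shell command python3 -m pendant 'ROWS'. ROWS is JSON, a list of rows, each a list of 3 entries, a list of its own where there are three numbers: the finger opening in m, from 0 to 0.094, then the shift along the tool's x, y, z in m, then the turn about the tool's z in rad. In form: [[hand, [dx, dy, dz], twist], ...]. A call has 1 to 10 rows; each row shifts and turns the commanded pose from where the row before left it, along the tool's axes as they then stand; what a row does not reach is not made up. A row lasts 1/12 s, in which the tool goes at most 41.7 mm and 7.16 degrees, less where a joint would pass 70% of its speed; a pose out of reach is approached as far as the arm can. A call with a gripper value outside its range is refused whole. The fingers move at their own pace and stop on an object; the grip force is fixed at half the most. Time passes only in rows, so rows that do not move let the fingers close. It gives the time, the measured TCP pose, the force and the opening at its end, in the units of the state.
- manip.read_state(): the state, without advancing time (a new reading comes with each control period).
- manip.camera(name): name is "side" or "top"; returns (picture, depth): 400x640x3 uint8, blue, green, red; 400x640 float32, m along the optical axis (not along the pixel's ray), 0 where there is no reading.
- manip.camera_params(name): a dict with "fx", "fy", "cx", "cy" (pixels), "rvec" (rotation vector, rad) and "tvec" (3), from world to camera coordinates, as OpenCV has them. Camera axes: x right, y down, z forward; pixel columns grow to the right and rows downward; lengths in m; the calibration is good to about 2 mm. A picture is of the moment at which its call begins. camera_params takes no time and is no camera call.
- manip.finish_job(): hands the job in, once; it reports no verdict.
The state is a dict: "clock": time; "q": joint angles; "qd": joint speeds; "effort": joint torques, N m; "ee_pos": TCP position; "tool_rot": TCP orientation; "wrist_force": force on the tool from outside, world axes, zero at the start; "torque": the same for the moment, N m; "gripper_width": finger opening in m.
Only numpy, scipy, OpenCV 4.12 (cv2) and the standard library are available. Lean on these libraries where they do the work, as an engineer would, in place of code of your own. Each camera call takes 0.05 s, during which the arm holds its last target.

## Working session

There is one attempt and no reset: what is moved stays moved. The work goes in short steps, Python scripts to look and compute and a shell command to move; the robot and the scene stay as the last step left them, time stands still between calls to the robot, and variables do not carry over. Pictures are saved under pics/ and viewed, and the job is handed in when it is done.

```bash
mkdir -p pics; ls; python3 - <<'E'
from rig import manip
import cv2,numpy as np
for n in("top","side"):
    p,d=manip.camera(n); cv2.imwrite(f"pics/{n}0.png",p); np.save(f"pics/{n}0d.npy",d)
    print(manip.camera_params(n))
print(manip.read_state(), manip.tip_extent)
E
```

```text
pics
{'fx': 407.591773820464, 'fy': 407.591773820464, 'cx': 321.5876270334083, 'cy': 197.0181591893508, 'rvec': array([ 2.14173394, -2.17502924,  0.1057383 ]), 'tvec': array([-0.02288745,  0.53513512,  0.99122878])}
{'fx': 379.26204494154257, 'fy': 379.26204494154257, 'cx': 315.03190041456526, 'cy': 198.99066539616365, 'rvec': array([ 0.66130628, -2.3691031 ,  1.4689055 ]), 'tvec': array([0.43714338, 0.1714633 , 0.60887164])}
{'clock': 0.1, 'q': array([-1.38801545e+00,  2.76531693e-01,  1.50595627e+00,  2.67403055e-05,
        1.36070641e+00, -1.21030139e-01]), 'qd': array([ 0.00146551,  0.00064414, -0.00341688, -0.0001659 ,  0.00096445,
        0.00068561]), 'effort': array([ 1.01712681e-03, -4.05456591e+01, -2.37779939e+01,  7.02523557e-02,
        2.99362745e-02, -3.48363983e-05]), 'ee_pos': array([ 0.17192037, -0.54821837,  0.22371128]), 'tool_rot': array([-3.14000580e+00, -2.19336078e-04,  3.03805249e-01]), 'wrist_force': array([ 0.14951912, -0.43319031,  0.09751368]), 'torque': array([-0.01146463, -0.01330745,  0.02531304]), 'gripper_width': 0.0939328709981836} 0.019
```

View pics/top0.png

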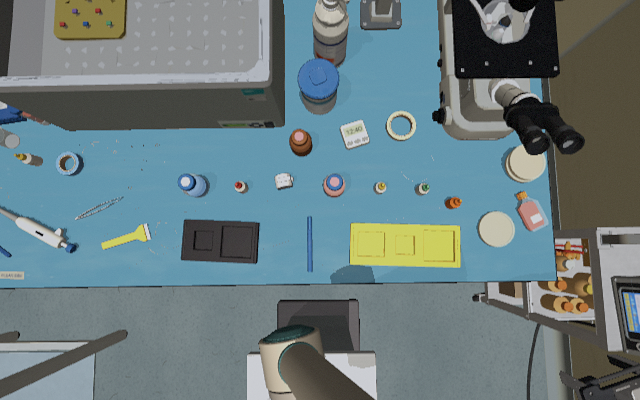

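View pics/side0.png

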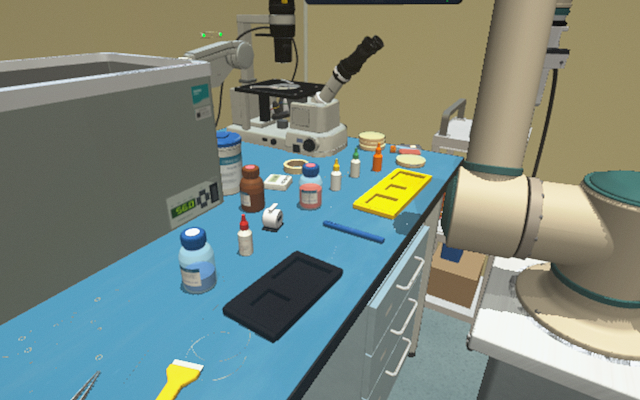

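```bash
cat > h.py <<'E'
import cv2,numpy as np
from rig import manip
class Cam:
    def __init__(s,n):
        p=manip.camera_params(n); s.R=cv2.Rodrigues(p['rvec'])[0]; s.t=p['tvec']; s.p=p
        s.c=-s.R.T@s.t
    def plane(s,u,v,z):
        d=s.R.T@np.array([(u-s.p['cx'])/s.p['fx'],(v-s.p['cy'])/s.p['fy'],1.]); return s.c+d*(z-s.c[2])/d[2]
    def proj(s,P):
        q=s.R@np.asarray(P,float)+s.t; return np.array([q[0]/q[2]*s.p['fx']+s.p['cx'],q[1]/q[2]*s.p['fy']+s.p['cy']])
E
python3 - <<'E'
from h import *
p=cv2.imread('pics/top0.png')
cv2.imwrite('pics/c1.png',cv2.resize(p[165:275,170:300],None,fx=6,fy=5.4,interpolation=cv2.INTER_CUBIC)[:594])
cv2.imwrite('pics/c2.png',cv2.resize(p[165:275,310:470],None,fx=5,fy=5,interpolation=cv2.INTER_CUBIC))
T=Cam('top');S=Cam('side');print(T.c,S.c)
d=np.load('pics/top0d.npy')
hsv=cv2.cvtColor(p,cv2.COLOR_BGR2HSV)
print(hsv[245,355],hsv[245,371],hsv[228,400],p[240,240],p[258,220], p[200,300])
for r in (244,):
  print([ (u,round(float(d[r,u]),4)) for u in range(346,466,3)])
  print([ (u,round(float(d[r-3,u]),4)) for u in range(178,264,3)])
E
```

```text
[ 0.42191532 -0.04328278  1.04381128] [0.13609078 0.62793972 0.42236203]
[ 31 129 208] [ 31 132 207] [ 31 137 205] [61 60 63] [59 57 61] [173 151  99]
[(346, 1.0355), (349, 1.0362), (352, 1.0193), (355, 1.0202), (358, 1.0294), (361, 1.0262), (364, 1.0318), (367, 1.0317), (370, 1.0285), (373, 1.0313), (376, 1.03), (379, 1.0289), (382, 1.0357), (385, 1.0218), (388, 1.0203), (391, 1.0203), (394, 1.0233), (397, 1.0292), (400, 1.0309), (403, 1.0305), (406, 1.0285), (409, 1.0325), (412, 1.0295), (415, 1.0196), (418, 1.0217), (421, 1.0196), (424, 1.0316), (427, 1.0293), (430, 1.0279), (433, 1.0266), (436, 1.029), (439, 1.0264), (442, 1.0283), (445, 1.0269), (448, 1.0283), (451, 1.0288), (454, 1.0172), (457, 1.019), (460, 1.0325), (463, 1.0308)]
[(178, 1.0453), (181, 1.0439), (184, 1.0322), (187, 1.0267), (190, 1.0301), (193, 1.031), (196, 1.036), (199, 1.0375), (202, 1.0378), (205, 1.0358), (208, 1.0354), (211, 1.039), (214, 1.0289), (217, 1.0268), (220, 1.0261), (223, 1.0366), (226, 1.0367), (229, 1.0328), (232, 1.0348), (235, 1.0379), (238, 1.0357), (241, 1.0396), (244, 1.0396), (247, 1.0358), (250, 1.0339), (253, 1.0288), (256, 1.0273), (259, 1.0413), (262, 1.0403)]
```

```bash
sleep 1; ls pics
```

```text
c1.png
c2.png
side0.png
side0d.npy
top0.png
top0d.npy
```

View pics/c1.png

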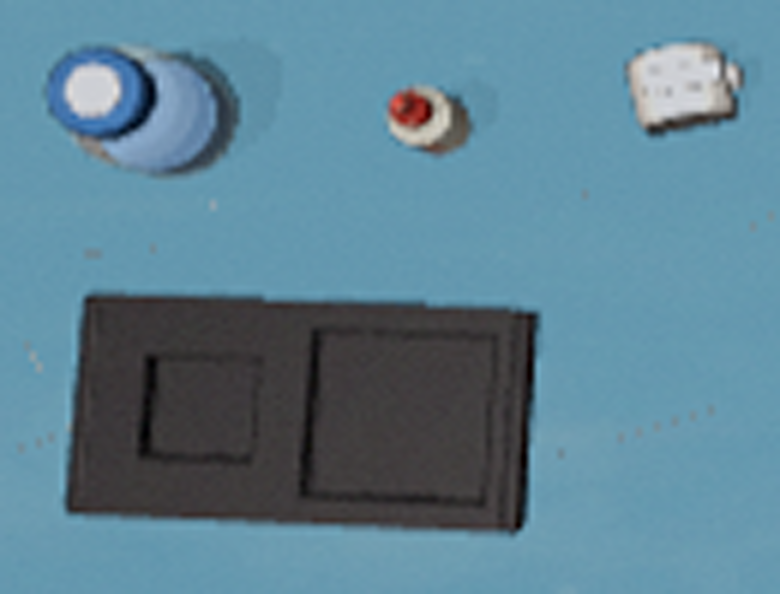

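View pics/c2.png

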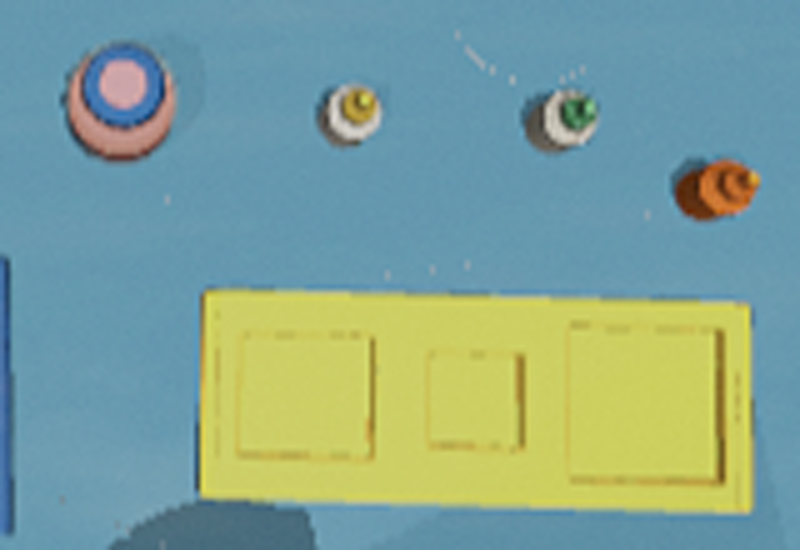

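```bash
python3 - <<'E'
from h import *
T=Cam('top')
r=lambda a:np.round(np.array(a)*1000,1)
c1=lambda x,y:(170+(x+.5)/6-.5,165+(y+.5)/5.4-.5)
c2=lambda x,y:(310+(x+.5)/5-.5,165+(y+.5)/5-.5)
def rect(pts,c):
    P=np.array([T.plane(*c(*q),.014)[:2] for q in pts]); m=P.mean(0)
    e=P[0]+P[3]-P[1]-P[2] # left - right  => +y axis
    print('tray/pocket',r(m),'yaw',round(float(np.arctan2(-e[0],e[1])),3),'len',r(np.linalg.norm(P[0]-P[1])),r(np.linalg.norm(P[1]-P[2])))
# order TL,TR,BR,BL
rect([(88,297),(520,311),(512,530),(68,512)],c1)
rect([(312,328),(500,335),(488,505),(302,493)],c1)
rect([(148,354),(263,359),(251,464),(142,456)],c1)
rect([(204,290),(750,302),(752,512),(200,497)],c2)
rect([(242,332),(375,336),(373,460),(237,456)],c2)
rect([(430,350),(525,354),(522,450),(428,447)],c2)
rect([(570,323),(725,328),(722,484),(567,480)],c2)
p=cv2.imread('pics/top0.png');h=cv2.cvtColor(p,cv2.COLOR_BGR2HSV)
def blob(n,lo,hi,box,z):
    x0,y0,x1,y1=box;m=cv2.inRange(h[y0:y1,x0:x1],np.array(lo),np.array(hi))
    k,l,s,ce=cv2.connectedComponentsWithStats(m);i=1+np.argmax(s[1:,4]);u=ce[i]+[x0,y0]
    print(n,s[i],u.round(1),r(T.plane(*u,z)))
blob('blue cap',(100,160,60),(125,255,255),(175,168,205,205),.104)
blob('blue dot',(0,0,170),(180,60,255),(175,168,200,190),.104)
blob('pink dot',(150,40,120),(180,255,255),(325,174,343,192),.104)
blob('pink dot2',(0,40,120),(10,255,255),(325,174,343,192),.104)
blob('pink cap',(105,130,40),(130,255,255),(320,168,350,200),.104)
blob('redcap',(0,150,60),(8,255,255),(230,175,250,195),.065)
blob('redcap',(170,150,60),(180,255,255),(230,175,250,195),.065)
blob('yelcap',(22,120,60),(35,255,255),(370,175,392,197),.065)
blob('grcap',(50,90,30),(85,255,255),(412,175,435,197),.065)
S=Cam('side')
print('counter',r(T.plane(283,180.5,.043)))
p=cv2.imread('pics/side0.png')
cv2.imwrite('pics/c3.png',cv2.resize(p[150:300,170:430],None,fx=3,fy=3,interpolation=cv2.INTER_CUBIC))
p=cv2.imread('pics/top0.png')
cv2.imwrite('pics/c4.png',cv2.resize(p[165:200,265:300],None,fx=16,fy=16,interpolation=cv2.INTER_CUBIC))
E
```

```text
tray/pocket [429.4 229.2] yaw -0.055 len 183.4 101.5
tray/pocket [427.4 185.5] yaw -0.07 len 79.6 78.8
tray/pocket [431.8 269.6] yaw -0.078 len 48.8 48.9
tray/pocket [ 413.4 -237.4] yaw -0.039 len 274.0 104.2
tray/pocket [ 416.6 -152.9] yaw -0.044 len 66.8 61.7
tray/pocket [ 413.2 -237.6] yaw -0.052 len 47.5 47.8
tray/pocket [ 410.3 -322.1] yaw -0.044 len 77.5 77.5
blue cap [ 7  7 12 15 36] [188.9 183.6] [562.9 277.9 104. ]
blue dot [ 6  9  9 10 72] [184.9 181.2] [568.8 287.5 104. ]
pink dot [ 5  3  9 10 67] [334.2 181.3] [562.7 -61.9 104. ]
pink dot2 [ 0  4 18 14 64] [331.7 188.2] [546.6 -55.9 104. ]
pink cap [  7   6  16  16 109] [334.4 182.2] [560.6 -62.4 104. ]
redcap [ 5  7  7  6 27] [238.3 184.7] [564.1 170.5  65. ]Traceback (most recent call last):
  File "<stdin>", line 29, in <module>
  File "<stdin>", line 21, in blob
    return _wrapfunc(a, 'argmax', axis=axis, out=out, **kwds)
    return bound(*args, **kwds)
ValueError: attempt to get argmax of an empty sequence
```

```bash
sleep 0.5
python3 - <<'E'
from h import *
T=Cam('top');S=Cam('side')
r=lambda a:np.round(np.array(a)*1000,1)
p=cv2.imread('pics/top0.png');h=cv2.cvtColor(p,cv2.COLOR_BGR2HSV)
p2=cv2.imread('pics/side0.png');h2=cv2.cvtColor(p2,cv2.COLOR_BGR2HSV)
def blob(h,n,lo,hi,box):
    x0,y0,x1,y1=box;m=cv2.inRange(h[y0:y1,x0:x1],np.array(lo),np.array(hi))
    k,l,s,ce=cv2.connectedComponentsWithStats(m);i=1+np.argmax(s[1:,4]);return ce[i]+[x0,y0]
def tri(u,v):
    A=[]
    for C,q in((T,u),(S,v)):
        P=np.vstack([np.c_[C.R,C.t]]);x=(q[0]-C.p['cx'])/C.p['fx'];y=(q[1]-C.p['cy'])/C.p['fy']
        A+=[x*P[2]-P[0],y*P[2]-P[1]]
    A=np.array(A);return np.linalg.lstsq(A[:,:3],-A[:,3],rcond=None)[0]
for n,lo,hi,b,b2 in (('red',(0,150,60),(8,255,255),(230,175,250,195),(230,210,260,235)),
 ('yel',(22,100,60),(35,255,255),(370,175,392,197),(325,152,348,180)),
 ('gr',(50,90,30),(85,255,255),(412,175,435,197),(345,145,365,168))):
    u=blob(h,n,lo,hi,b);v=blob(h2,n,lo,hi,b2);print(n,u.round(1),v.round(1),r(T.plane(*u,.068)),r(tri(u,v)))
cv2.imwrite('pics/c3.png',cv2.resize(p2[150:300,170:430],None,fx=3,fy=3,interpolation=cv2.INTER_CUBIC))
cv2.imwrite('pics/c4.png',cv2.resize(p[165:200,265:300],None,fx=16,fy=16,interpolation=cv2.INTER_CUBIC))
E
```

```text
red [238.3 184.7] [243.6 223.4] [563.6 169.8  68. ] [563.8 170.3  65.4]
yel [381.4 185.9] [336.  165.7] [ 555.2 -176.2   68. ] [ 554.7 -176.7   66.5]
gr [425.1 187.3] [355.4 153.5] [ 550.  -281.2   68. ] [ 549.6 -281.2   68.5]
```

```bash
sleep 0.5
```

```text
(no output)
```

View pics/c3.png

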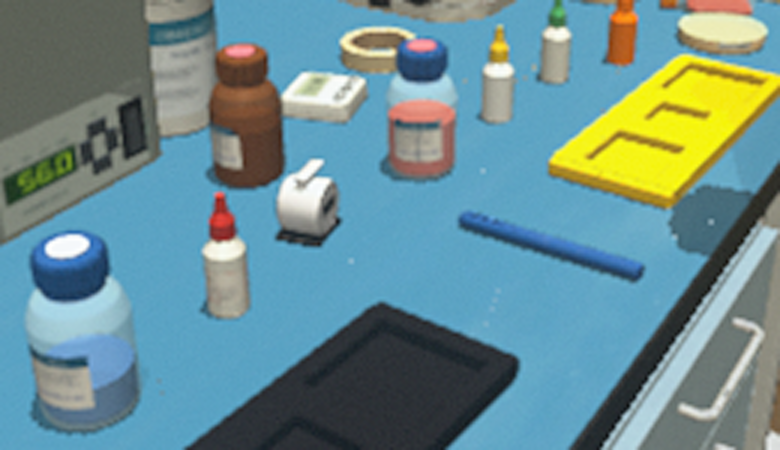

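View pics/c4.png

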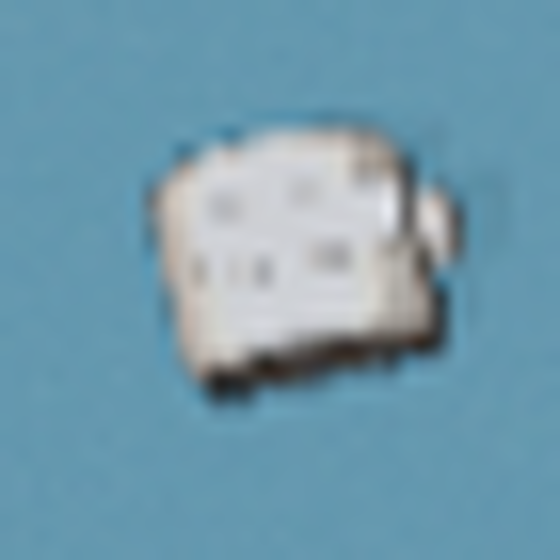

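```bash
python3 - <<'E'
from h import *
T=Cam('top');S=Cam('side')
r=lambda a:np.round(np.array(a)*1000,1)
p=cv2.imread('pics/top0.png')
b=p[165:200,265:300].astype(int)
m=((b[...,0]-b[...,2])<35).astype(np.uint8)*((b.sum(2)>330).astype(np.uint8))
for l in m: print(''.join('.#'[x] for x in l))
m[:,27:]=0 # drop knob
pts=np.argwhere(m)[:,::-1]+[265,165]
P=np.array([T.plane(u,v,.035)[:2] for u,v in pts])
print(cv2.minAreaRect((P*1000).astype(np.float32)), r(P.mean(0)))
for q in [(0.547,0.077)]:
  print(T.proj((*q,.04)),S.proj((*q,.02)))
E
```

```text
...................................
...................................
...................................
...................................
...................................
...................................
...................................
...................................
................########...........
.............############..........
...........##############..........
..........###############..........
.........################.##.......
.........################.##.......
..........##################.......
..........##################.......
..........################.#.......
..........################.........
...........################........
...........################........
...........###############.........
...........########................
...........#####...................
............#......................
...................................
...................................
...................................
...................................
...................................
...................................
...................................
...................................
...................................
...................................
...................................
((579.6436767578125, 64.93021392822266), (34.82390594482422, 42.108097076416016), 12.178877830505371) [579.  66.]
[277.94845081 192.33829702] [280.82912276 225.14007801]
```

```bash
python3 -m pendant '[[0.05,[0,0,0],0.1],[0.05,[0,0,0],0.1],[0.05,[0,0,0],0.104],[0.05,[0,0,0],0]]'
```

```text
clock: 0.43
ee_pos: [0.1719, -0.5484, 0.224]
tool_rot: [-3.141, 0.0, -0.002]
wrist_force: [0.0, -0.8, -0.1]
gripper_width: 0.0708
```

```bash
python3 -m pendant '[[0.05,[0.025,-0.018,0],0],[0.05,[0.025,-0.018,0],0],[0.05,[0.025,-0.018,0],0],[0.05,[0.025,-0.018,0],0],[0.05,[0.025,-0.018,0],0],[0.05,[0.025,-0.018,0],0],[0.05,[0.025,-0.018,0],0],[0.05,[0.025,-0.018,0],0],[0.05,[0.025,-0.018,0],0],[0.05,[0.025,-0.018,0],0]]' && python3 -m pendant '[[0.05,[0.025,-0.018,0],0],[0.05,[0.025,-0.018,0],0],[0.05,[0.025,-0.018,0],0],[0.05,[0.025,-0.018,0],0],[0.05,[0.0277,-0.0152,0],0],[0.05,[0,0,0],0],[0.05,[0,0,0],0]]'
```

```text
clock: 1.27
ee_pos: [0.423, -0.3675, 0.2243]
tool_rot: [-3.141, 0.0, 0.003]
wrist_force: [-0.3, 0.2, -0.9]
gripper_width: 0.0502
clock: 1.85
ee_pos: [0.5506, -0.2805, 0.2237]
tool_rot: [-3.141, 0.001, 0.005]
wrist_force: [-0.4, 0.5, -0.7]
gripper_width: 0.0505
```

```bash
python3 -m pendant '[[0.05,[0,0,0.03],0],[0.05,[0,0,0.03],0],[0.05,[0,0,0.03],0],[0.05,[0,0,0.03],0],[0.05,[0,0,0.025],0],[0.05,[0,0,0.02],0],[0.05,[0,0,0.012],0],[0.05,[0,0,0.007],0],[0.05,[0,0,0],0]]' && python3 -m pendant '[[0.015,[0,0,0],0],[0.015,[0,0,0],0],[0.015,[0,0,0],0],[0.015,[0,0,0],0],[0.015,[0,0,0],0],[0.015,[0,0,0],0]]'
```

```text
clock: 2.6
ee_pos: [0.5478, -0.2817, 0.0389]
tool_rot: [-3.14, 0.003, -0.0]
wrist_force: [0.2, -1.6, 0.2]
gripper_width: 0.0502
clock: 3.1
ee_pos: [0.5504, -0.2822, 0.0416]
tool_rot: [3.14, -0.002, 0.0]
wrist_force: [-0.7, -1.3, 4.4]
gripper_width: 0.0261
```

```bash
python3 -m pendant '[[0.015,[0,0,-0.02],0],[0.015,[0,0,-0.03],0],[0.015,[0,0,-0.03],0],[0.015,[0,0,-0.03],0],[0.015,[0,0,-0.02],0],[0.015,[-0.0065,-0.0155,0],0],[0.015,[-0.0065,-0.0305,0],0],[0.015,[-0.0065,-0.0305,0],0],[0.015,[-0.0065,-0.0305,0],0],[0.015,[-0.0065,-0.0305,0],0]]' && python3 -m pendant '[[0.015,[-0.0065,-0.0305,0],0],[0.015,[-0.0065,-0.0305,0],0],[0.015,[-0.0065,-0.0305,0],0],[0.015,[-0.0065,-0.0305,0],0],[0.015,[-0.0065,-0.0305,0],0],[0.015,[-0.0065,-0.0305,0],0],[0.015,[-0.0065,-0.0305,0],0],[0.015,[-0.0065,-0.0305,0],0],[0.015,[-0.0065,-0.0305,0],0],[0.015,[-0.0065,-0.0305,0],0]]'
```

```text
clock: 3.93
ee_pos: [0.5165, -0.1426, 0.1703]
tool_rot: [-3.141, 0.0, -0.001]
wrist_force: [-0.0, 0.1, -0.1]
gripper_width: 0.0266
clock: 4.77
ee_pos: [0.4514, 0.1625, 0.1705]
tool_rot: [-3.141, 0.0, -0.0]
wrist_force: [1.5, -0.2, 0.2]
gripper_width: 0.0261
```

```bash
python3 -m pendant '[[0.015,[-0.0065,-0.0305,0],0],[0.015,[-0.0065,-0.0305,0],0],[0.015,[-0.0065,-0.0155,0],0],[0.015,[0,0,0],0],[0.015,[0,0,0],0]]'
```

```text
clock: 5.18
ee_pos: [0.4322, 0.2379, 0.1703]
tool_rot: [3.141, 0.0, 0.002]
wrist_force: [0.7, 0.2, 0.1]
gripper_width: 0.0261
```

```bash
python3 -m pendant '[[0.015,[0,-0.016,0],0],[0.015,[0,-0.016,0],0],[0.015,[0,0,0.02],0],[0.015,[0,0,0.03],0],[0.015,[0,0,0.03],0],[0.015,[0,0,0.02],0],[0.015,[0,0,0.015],0],[0.015,[0,0,0.006],0],[0.015,[0,0,0],0],[0.015,[0,0,0],0]]'; python3 - <<'E'
from h import *
cv2.imwrite('pics/s1.png',manip.camera('side')[0])
print(manip.read_state()['ee_pos'],manip.read_state()['wrist_force'])
E
```

```text
clock: 6.02
ee_pos: [0.4336, 0.2688, 0.0498]
tool_rot: [3.141, -0.0, -0.001]
wrist_force: [-0.5, -0.2, 1.0]
gripper_width: 0.0261
[0.43393255 0.26920809 0.05028916] [ 0.16081686 -0.23524008 -0.42886802]
```

```bash
sleep 0.5
```

```text
(no output)
```

View pics/s1.png

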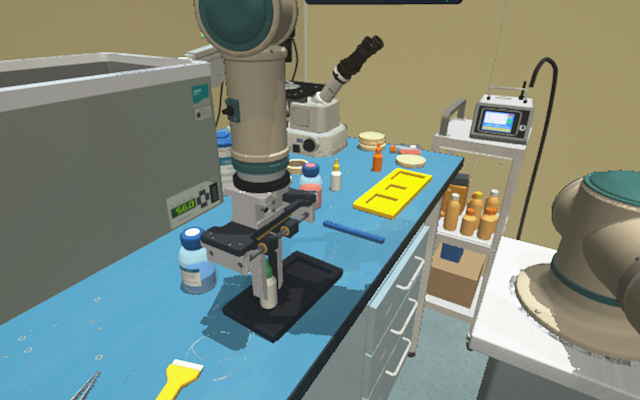

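The green dropper, held at about (268, 290), is over the black tray's small pocket. Next I lower and release it.

```bash
python3 -m pendant '[[0.015,[0,0,0.003],0],[0.015,[0,0,0.0025],0],[0.015,[0,0,0],0],[0.015,[0,0,0],0],[0.015,[0,0,0],0]]'; python3 -m pendant '[[0.03,[0,0,0],0],[0.04,[0,0,0],0],[0.05,[0,0,0],0],[0.05,[0,0,0],0],[0.05,[0,0,0],0]]'; python3 -m pendant '[[0.05,[0,0,-0.02],0],[0.05,[0,0,-0.03],0],[0.05,[0,0,-0.04],0],[0.05,[0,0,-0.04],0],[0.05,[0,0,-0.04],0],[0.05,[0,0,-0.01],0],[0.05,[0,0,0],0]]'
```

```text
clock: 6.48
ee_pos: [0.434, 0.2698, 0.0456]
tool_rot: [-3.141, -0.003, 0.0]
wrist_force: [-0.1, -1.2, 5.1]
gripper_width: 0.0262
clock: 6.9
ee_pos: [0.4328, 0.2694, 0.0438]
tool_rot: [3.141, 0.0, -0.0]
wrist_force: [-0.4, -0.9, 0.1]
gripper_width: 0.0497
clock: 7.48
ee_pos: [0.4349, 0.2704, 0.2275]
tool_rot: [-3.138, -0.007, -0.0]
wrist_force: [0.5, 0.2, -1.0]
gripper_width: 0.0499
```

```bash
python3 -m pendant '[[0.08,[0.02,-0.003,0],0],[0.08,[0.03,-0.004,0],0],[0.08,[0.03,-0.004,0],0],[0.08,[0.03,-0.004,0],0],[0.08,[0.024,-0.002,0],0],[0.08,[0,0,0],0],[0.08,[0,0,0],0]]'; python3 -m pendant '[[0.08,[0,0,0.03],0],[0.08,[0,0,0.03],0],[0.08,[0,0,0.03],0],[0.08,[0,0,0.02],0],[0.08,[0,0,0.01],0],[0.08,[0,0,0.006],0],[0.08,[0,0,0],0],[0.08,[0,0,0],0]]'
```

```text
clock: 8.07
ee_pos: [0.5665, 0.2858, 0.2203]
tool_rot: [3.14, 0.006, -0.001]
wrist_force: [0.3, -1.4, -0.6]
gripper_width: 0.0801
clock: 8.73
ee_pos: [0.567, 0.2867, 0.0987]
tool_rot: [-3.141, -0.001, -0.0]
wrist_force: [-1.0, 0.6, 0.1]
gripper_width: 0.0801
```

```bash
python3 -m pendant '[[0.025,[0,0,0],0],[0.025,[0,0,0],0],[0.025,[0,0,0],0],[0.025,[0,0,0],0],[0.025,[0,0,0],0],[0.025,[0,0,0],0],[0.025,[0,0,0],0],[0.025,[0,0,0],0]]';python3 -m pendant '[[0.025,[0,0,-0.01],0],[0.025,[0,0,-0.015],0],[0.025,[0,0,-0.02],0],[0.025,[0,0,-0.025],0],[0.025,[0,0,-0.02],0],[0.025,[0,0,-0.01],0],[0.025,[0,0,0],0],[0.025,[0,0,0],0]]'
```

```text
clock: 9.4
ee_pos: [0.567, 0.286, 0.0981]
tool_rot: [3.141, -0.0, -0.0]
wrist_force: [-0.1, -1.2, 1.7]
gripper_width: 0.0394
clock: 10.07
ee_pos: [0.5666, 0.2864, 0.1977]
tool_rot: [-3.142, 0.0, -0.0]
wrist_force: [-0.2, -0.0, -3.3]
gripper_width: 0.0396
```

```bash
python3 -m pendant '[[0.025,[-0.01,0.0075,0],0],[0.025,[-0.0175,0.0125,0],0],[0.025,[-0.0175,0.0125,0],0],[0.025,[-0.0175,0.0125,0],0],[0.025,[-0.0175,0.0125,0],0],[0.025,[-0.0175,0.0125,0],0],[0.025,[-0.0175,0.0125,0],0],[0.025,[-0.0175,0.0125,0],0],[0.025,[-0.007,0.005,0],0],[0.025,[0,0,0],0]]';python3 -m pendant '[[0.025,[0,0,0.01],0],[0.025,[0,0,0.02],0],[0.025,[0,0,0.02],0],[0.025,[0,0,0.02],0],[0.025,[0,0,0.01],0],[0.025,[0,0,0.005],0],[0.025,[0,0,0],0],[0.025,[0,0,0],0]]'
```

```text
clock: 10.9
ee_pos: [0.4247, 0.1854, 0.1967]
tool_rot: [3.14, 0.004, -0.001]
wrist_force: [0.1, -0.3, -2.4]
gripper_width: 0.0393
clock: 11.57
ee_pos: [0.4282, 0.1869, 0.1126]
tool_rot: [-3.142, -0.0, -0.0]
wrist_force: [0.0, 0.4, -2.6]
gripper_width: 0.0391
```

```bash
python3 -m pendant '[[0.025,[0,0,0.004],0],[0.025,[0,0,0.003],0],[0.025,[0,0,0.003],0],[0.025,[0,0,0],0],[0.025,[0,0,0],0],[0.025,[0,0,0],0]]'; python3 - <<'E'
from h import *
cv2.imwrite('pics/s2.png',manip.camera('side')[0][150:400,100:420])
E
```

```text
clock: 12.07
ee_pos: [0.4275, 0.1865, 0.1031]
tool_rot: [-3.142, -0.001, -0.0]
wrist_force: [-0.9, 0.2, -2.6]
gripper_width: 0.0388
```

```bash
sleep 0.5
```

```text
(no output)
```

View pics/s2.png

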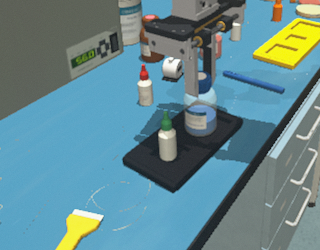

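The green dropper stands in its pocket (168,145). The blue bottle is over the large pocket (200,120), and the wrist force shows its weight still hanging on the gripper. I'll go down a little more.

```bash
python3 -m pendant '[[0.025,[0,0,0.0015],0],[0.025,[0,0,0],0],[0.025,[0,0,0],0],[0.025,[0,0,0],0]]'
```

```text
clock: 12.45
ee_pos: [0.4279, 0.1865, 0.102]
tool_rot: [-3.141, -0.001, -0.0]
wrist_force: [-0.2, -0.1, 4.5]
gripper_width: 0.0396
```

```bash
python3 -m pendant '[[0.05,[0,0,0],0],[0.065,[0,0,0],0],[0.065,[0,0,0],0],[0.065,[0,0,0],0],[0.065,[0,0,-0.015],0],[0.065,[0,0,-0.03],0],[0.065,[0,0,-0.03],0],[0.065,[0,0,-0.03],0],[0.065,[0,0,-0.02],0],[0.065,[0,0,0],0]]'
```

```text
clock: 13.28
ee_pos: [0.4301, 0.1873, 0.2306]
tool_rot: [-3.139, -0.009, -0.0]
wrist_force: [-1.0, 0.4, 0.6]
gripper_width: 0.0648
```

```bash
python3 -m pendant '[[0.05,[0.02,0.0025,0],0],[0.05,[0.03,0.004,0],0],[0.05,[0.03,0.004,0],0],[0.05,[0.03,0.004,0],0],[0.05,[0.026,0.002,0],0],[0.05,[0,0,0],0],[0.05,[0,0,0],0]]'; python3 -m pendant '[[0.05,[0,0,0.03],0],[0.05,[0,0,0.03],0],[0.05,[0,0,0.03],0],[0.05,[0,0,0.03],0],[0.05,[0,0,0.025],0],[0.05,[0,0,0.02],0],[0.05,[0,0,0.012],0],[0.05,[0,0,0.006],0],[0.05,[0,0,0],0],[0.05,[0,0,0],0]]'
```

```text
clock: 13.87
ee_pos: [0.5634, 0.1695, 0.2241]
tool_rot: [3.141, 0.004, -0.001]
wrist_force: [-0.7, -0.2, 0.2]
gripper_width: 0.0503
clock: 14.7
ee_pos: [0.5627, 0.1701, 0.0437]
tool_rot: [3.142, 0.0, 0.0]
wrist_force: [0.8, -0.2, 0.3]
gripper_width: 0.0499
```

```bash
python3 -m pendant '[[0.05,[0,0,0.004],0],[0.05,[0,0,0],0],[0.015,[0,0,0],0],[0.015,[0,0,0],0],[0.015,[0,0,0],0],[0.015,[0,0,0],0],[0.015,[0,0,0],0],[0.015,[0,0,0],0]]';python3 -m pendant '[[0.015,[0,0,-0.02],0],[0.015,[0,0,-0.03],0],[0.015,[0,0,-0.03],0],[0.015,[0,0,-0.03],0],[0.015,[0,0,-0.02],0],[0.015,[0,0,0],0],[0.015,[0,0,0],0]]'
```

```text
clock: 15.37
ee_pos: [0.5635, 0.1699, 0.0397]
tool_rot: [3.142, -0.0, -0.0]
wrist_force: [0.1, -0.1, 2.7]
gripper_width: 0.026
clock: 15.95
ee_pos: [0.5638, 0.17, 0.1703]
tool_rot: [-3.141, -0.002, -0.0]
wrist_force: [0.7, -0.6, -1.0]
gripper_width: 0.0266
```

```bash
python3 -m pendant '[[0.015,[-0.005,0.0135,0],0],[0.015,[-0.01,0.027,0],0],[0.015,[-0.01,0.027,0],0],[0.015,[-0.01,0.027,0],0],[0.015,[-0.01,0.027,0],0],[0.015,[-0.01,0.027,0],0],[0.015,[-0.01,0.027,0],0],[0.015,[-0.01,0.027,0],0],[0.015,[-0.01,0.027,0],0],[0.015,[-0.01,0.027,0],0]]';python3 -m pendant '[[0.015,[-0.01,0.027,0],0],[0.015,[-0.01,0.027,0],0],[0.015,[-0.01,0.027,0],0],[0.015,[-0.01,0.027,0],0],[0.015,[-0.01,0.027,0],0],[0.015,[-0.005,0.0155,0],0],[0.015,[0,0,0],0],[0.015,[0,0,0],0]]'
```

```text
clock: 16.78
ee_pos: [0.4653, -0.0879, 0.1673]
tool_rot: [-3.141, 0.005, -0.0]
wrist_force: [-0.7, -0.5, -0.5]
gripper_width: 0.0258
clock: 17.45
ee_pos: [0.4114, -0.2369, 0.1677]
tool_rot: [-3.139, 0.003, -0.003]
wrist_force: [0.1, -0.8, 0.3]
gripper_width: 0.0258
```

```bash
python3 -m pendant '[[0.015,[0.001,0,0.02],0],[0.015,[0,0,0.03],0],[0.015,[0,0,0.03],0],[0.015,[0,0,0.02],0],[0.015,[0,0,0.012],0],[0.015,[0,0,0.007],0],[0.015,[0,0,0.002],0],[0.015,[0,0,0],0],[0.015,[0,0,0],0],[0.015,[0,0,0],0]]'; python3 - <<'E'
from h import *
cv2.imwrite('pics/s3.png',cv2.resize(manip.camera('side')[0][120:300,200:500],None,fx=2,fy=2))
E
```

```text
clock: 18.28
ee_pos: [0.4149, -0.2373, 0.0493]
tool_rot: [3.14, -0.002, 0.0]
wrist_force: [-0.5, 0.2, -0.6]
gripper_width: 0.0263
```

```bash
sleep 0.5
```

```text
(no output)
```

View pics/s3.png

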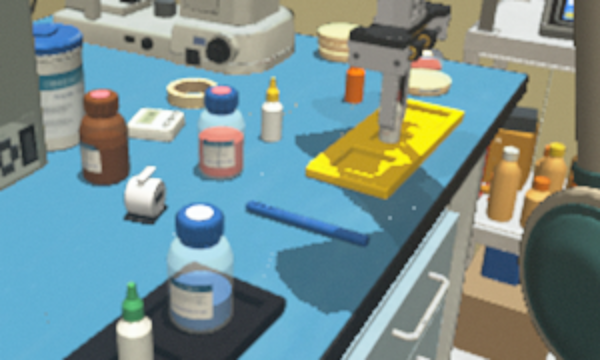

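The blue bottle stands in its pocket (200,295). The gripper with the red dropper is over the middle of the yellow tray (390,130). Next I lower it and release.

```bash
python3 -m pendant '[[0.015,[0,0,0.003],0],[0.015,[0,0,0.0025],0],[0.015,[0,0,0],0],[0.015,[0,0,0],0],[0.015,[0,0,0],0]]'
```

```text
clock: 18.75
ee_pos: [0.4147, -0.2373, 0.0436]
tool_rot: [3.141, -0.001, -0.0]
wrist_force: [-0.5, 0.9, 6.3]
gripper_width: 0.0264
```

```bash
python3 -m pendant '[[0.03,[0,0,0],0],[0.04,[0,0,0],0],[0.05,[0,0,0],0],[0.05,[0,0,0],0],[0.05,[0,0,-0.02],0],[0.05,[0,0,-0.03],0],[0.05,[0,0,-0.04],0],[0.05,[0,0,-0.04],0],[0.05,[0,0,-0.04],0],[0.05,[0,0,-0.01],0]]';python3 -m pendant '[[0.08,[0.008,-0.0095,0],0],[0.08,[0.02,-0.024,0],0],[0.08,[0.02,-0.024,0],0],[0.08,[0.02,-0.024,0],0],[0.08,[0.02,-0.024,0],0],[0.08,[0.02,-0.024,0],0],[0.08,[0.02,-0.024,0],0],[0.08,[0.02,-0.022,0],0],[0.08,[0,0,0],0],[0.08,[0,0,0],0]]'
```

```text
clock: 19.58
ee_pos: [0.4169, -0.2391, 0.2291]
tool_rot: [3.135, -0.009, -0.0]
wrist_force: [0.5, -1.1, 0.3]
gripper_width: 0.0502
clock: 20.42
ee_pos: [0.5624, -0.0606, 0.2217]
tool_rot: [3.142, 0.002, 0.002]
wrist_force: [-0.6, -0.1, 0.1]
gripper_width: 0.0803
```

```bash
python3 -m pendant '[[0.08,[0,0.001,0.03],0],[0.08,[0,0,0.03],0],[0.08,[0,0,0.03],0],[0.08,[0,0,0.02],0],[0.08,[0,0,0.01],0],[0.08,[0,0,0.004],0],[0.08,[0,0,0],0],[0.08,[0,0,0],0]]'; python3 -m pendant '[[0.025,[0,0,0],0],[0.025,[0,0,0],0],[0.025,[0,0,0],0],[0.025,[0,0,0],0],[0.025,[0,0,0],0],[0.025,[0,0,0],0],[0.025,[0,0,0],0],[0.025,[0,0,0],0]]'
```

```text
clock: 21.08
ee_pos: [0.563, -0.0633, 0.1]
tool_rot: [3.141, -0.002, -0.001]
wrist_force: [0.7, -0.6, 0.3]
gripper_width: 0.0802
clock: 21.75
ee_pos: [0.5625, -0.0628, 0.0991]
tool_rot: [3.141, -0.0, 0.0]
wrist_force: [0.4, 0.4, 1.5]
gripper_width: 0.0394
```

```bash
python3 -m pendant '[[0.025,[0,0,-0.01],0],[0.025,[0,0,-0.02],0],[0.025,[0,0,-0.025],0],[0.025,[0,0,-0.025],0],[0.025,[0,0,-0.025],0],[0.025,[0,0,-0.015],0],[0.025,[0,0,0],0]]'; python3 -m pendant '[[0.025,[-0.006,0.01,0],0],[0.025,[-0.012,0.02,0],0],[0.025,[-0.013,0.0225,0],0],[0.025,[-0.013,0.0225,0],0],[0.025,[-0.013,0.0225,0],0],[0.025,[-0.013,0.0225,0],0],[0.025,[-0.013,0.0225,0],0],[0.025,[-0.013,0.0225,0],0],[0.025,[-0.013,0.0225,0],0],[0.025,[-0.013,0.0225,0],0]]';python3 -m pendant '[[0.025,[-0.013,0.0225,0],0],[0.025,[-0.012,0.02,0],0],[0.025,[-0.006,0.007,0],0],[0.025,[0,0,0],0],[0.025,[0,0,0],0]]'
```

```text
clock: 22.33
ee_pos: [0.5642, -0.0628, 0.2229]
tool_rot: [3.14, -0.007, -0.0]
wrist_force: [0.9, -0.5, -1.6]
gripper_width: 0.0398
clock: 23.17
ee_pos: [0.4375, -0.273, 0.2168]
tool_rot: [-3.139, 0.004, -0.0]
wrist_force: [0.2, 0.6, -3.0]
gripper_width: 0.0394
clock: 23.58
ee_pos: [0.4084, -0.3212, 0.2178]
tool_rot: [-3.139, 0.001, -0.002]
wrist_force: [0.1, 0.7, -3.3]
gripper_width: 0.0393
```

```bash
python3 -m pendant '[[0.025,[0.001,0.001,0.01],0],[0.025,[0,0,0.02],0],[0.025,[0,0,0.025],0],[0.025,[0,0,0.025],0],[0.025,[0,0,0.02],0],[0.025,[0,0,0.01],0],[0.025,[0,0,0.004],0],[0.025,[0,0,0],0],[0.025,[0,0,0],0],[0.025,[0,0,0],0]]'; python3 - <<'E'
from h import *
cv2.imwrite('pics/s4.png',cv2.resize(manip.camera('side')[0][120:300,200:500],None,fx=2,fy=2))
E
```

```text
clock: 24.42
ee_pos: [0.4112, -0.3237, 0.1061]
tool_rot: [3.139, -0.002, 0.0]
wrist_force: [0.1, 0.2, -3.2]
gripper_width: 0.0394
```

```bash
sleep 0.5
```

```text
(no output)
```

View pics/s4.png

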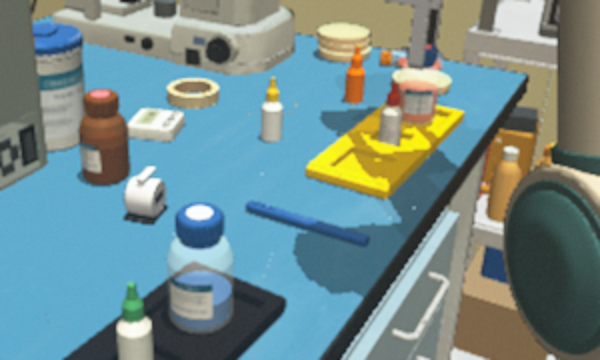

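The red dropper stands in the middle pocket (390,125). The pink bottle is over the far large pocket (418,95).

```bash
python3 -m pendant '[[0.025,[0,-0.001,0.0025],0],[0.025,[0,0,0.001],0],[0.025,[0,0,0],0],[0.025,[0,0,0],0],[0.025,[0,0,0],0]]'
```

```text
clock: 24.88
ee_pos: [0.4112, -0.3229, 0.103]
tool_rot: [3.139, -0.003, -0.001]
wrist_force: [0.1, 0.0, 5.6]
gripper_width: 0.0394
```

```bash
python3 -m pendant '[[0.05,[0,0,0],0],[0.065,[0,0,0],0],[0.065,[0,0,0],0],[0.065,[0,0,0],0],[0.065,[0,0,-0.015],0],[0.065,[0,0,-0.03],0],[0.065,[0,0,-0.03],0],[0.065,[0,0,-0.03],0],[0.065,[0,0,-0.02],0],[0.065,[0,0,0],0]]'; python3 -m pendant '[[0.065,[0.006,-0.014,0],0],[0.065,[0.0125,-0.029,0],0],[0.065,[0.0125,-0.029,0],0],[0.065,[0.0125,-0.029,0],0],[0.065,[0.0125,-0.029,0],0],[0.065,[0.0125,-0.029,0],0],[0.065,[0.0125,-0.029,0],0],[0.065,[0.0125,-0.029,0],0],[0.065,[0.0125,-0.029,0],0],[0.065,[0.0125,-0.029,0],0]]'; python3 -m pendant '[[0.065,[0.0125,-0.029,0],0],[0.065,[0.0125,-0.029,0],0],[0.065,[0.0125,-0.029,0],0],[0.065,[0.0125,-0.026,0],0],[0.065,[0,0,0],-0.12],[0.065,[0,0,0],-0.12],[0.065,[0,0,0],-0.12],[0.065,[0,0,0],-0.12],[0.065,[0,0,0],-0.12],[0.065,[0,0,0],-0.12]]'; python3 -m pendant '[[0.065,[0,0,0],-0.12],[0.065,[0,0,0],-0.12],[0.065,[0,0,0],-0.12],[0.065,[0,0,0],-0.12],[0.065,[0,0,0],-0.12],[0.065,[0,0,0],-0.12],[0.065,[0,0,0],-0.12],[0.065,[0,0,0],-0.12],[0.065,[0,0,0],-0.1],[0.065,[0,0,0],0]]'
```

```text
clock: 25.72
ee_pos: [0.4122, -0.324, 0.231]
tool_rot: [3.135, -0.006, -0.0]
wrist_force: [-0.8, -0.0, 0.1]
gripper_width: 0.0651
clock: 26.55
ee_pos: [0.5284, -0.0454, 0.2249]
tool_rot: [-3.141, 0.002, -0.0]
wrist_force: [-0.1, -0.5, -0.1]
gripper_width: 0.0646
clock: 27.38
ee_pos: [0.5781, 0.066, 0.2246]
tool_rot: [-3.14, 0.002, 0.726]
wrist_force: [-0.7, -0.1, -0.7]
gripper_width: 0.0649
clock: 28.22
ee_pos: [0.5781, 0.0659, 0.2248]
tool_rot: [-3.139, -0.0, 1.781]
wrist_force: [0.4, 0.6, 0.1]
gripper_width: 0.0648
```

```bash
python3 - <<'E'
from h import *
T=Cam('top')
print(T.plane(250,130,0),T.plane(283,128,0),T.plane(280,75,.2),T.plane(300,136,.104))
d=np.load('pics/top0d.npy');print(d[120:136:2,250],d[130:145:2,300])
E
```

```text
[0.71844753 0.15496757 0.        ] [0.72223054 0.06800524 0.        ] [0.78209293 0.05266932 0.2       ] [0.6721922  0.01680995 0.104     ]
[0.9846108 0.9895639 1.0042622 1.0140209 1.0383554 1.0706812 1.073299
 1.0677136] [0.9625551  0.9630305  0.9648503  0.95863354 0.9619337  0.960812
 0.9605885  0.9614426 ]
```

```bash
python3 -m pendant '[[0.06,[0,0,0.03],0],[0.06,[0,0,0.03],0],[0.06,[0,0,0.03],0],[0.06,[0,0,0.03],0],[0.06,[0,0,0.02],0],[0.06,[0,0,0.01],0],[0.06,[0,0,0],0],[0.06,[0,0,0],0]]'; python3 - <<'E'
from h import *
cv2.imwrite('pics/s5.png',cv2.resize(manip.camera('side')[0][120:300,200:400],None,fx=3,fy=3))
cv2.imwrite('pics/t5.png',cv2.resize(manip.camera('top')[0][100:300,170:490],None,fx=2.4,fy=2.4))
E
```

```text
clock: 28.88
ee_pos: [0.5789, 0.0659, 0.0762]
tool_rot: [-3.141, -0.0, 1.779]
wrist_force: [-0.6, 0.8, 0.4]
gripper_width: 0.0601
```

```bash
sleep 0.5
```

```text
(no output)
```

View pics/s5.png

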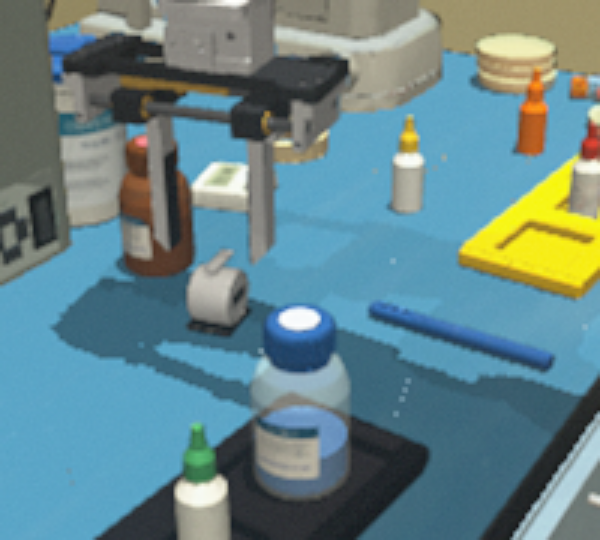

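View pics/t5.png

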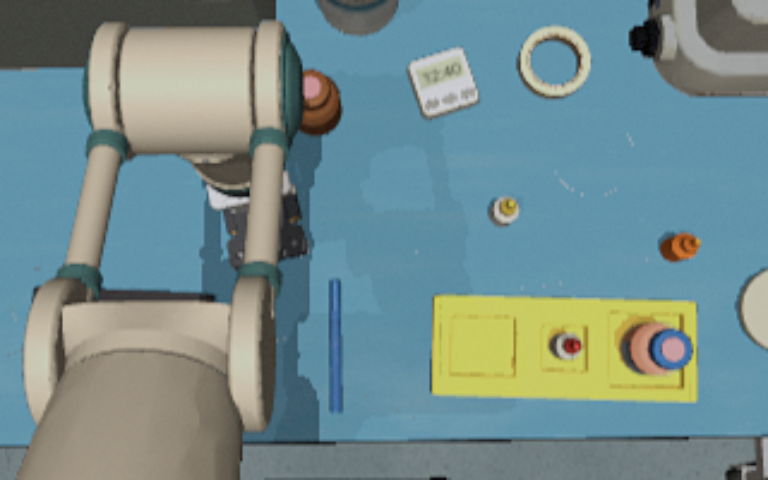

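```bash
python3 - <<'E'
from h import *
S=Cam('side');print(S.plane(272.3,218.3,.024),S.proj((.579,.066,.024)))
E
```

```text
[0.57514934 0.06857861 0.024     ] [271.575385   217.33275394]
```

```bash
python3 -m pendant '[[0.06,[0,0,0.015],0],[0.06,[0,0,0.012],0],[0.06,[0,0,0.008],0],[0.06,[0,0,0.005],0],[0.06,[0,0,0],0],[0.06,[0,0,0],0],[0.06,[0,0,0],0]]'; python3 -m pendant '[[0.045,[0,0,0],0],[0.04,[0,0,0],0],[0.035,[0,0,0],0],[0.02,[0,0,0],0],[0.02,[0,0,0],0],[0.02,[0,0,0],0],[0.02,[0,0,0],0],[0.02,[0,0,0],0]]'
```

```text
clock: 29.57
ee_pos: [0.5795, 0.0659, 0.0372]
tool_rot: [3.14, 0.0, 1.78]
wrist_force: [0.9, -0.4, 0.2]
gripper_width: 0.0597
clock: 30.23
ee_pos: [0.5789, 0.0659, 0.0366]
tool_rot: [3.141, 0.0, 1.78]
wrist_force: [-0.2, -0.2, 1.0]
gripper_width: 0.0315
```

```bash
python3 -m pendant '[[0.02,[0,0,-0.01],0],[0.02,[0,0,-0.02],0],[0.02,[0,0,-0.03],0],[0.02,[0,0,-0.03],0],[0.02,[0,0,-0.03],0],[0.02,[0,0,-0.02],0],[0.02,[0,0,0],0.1],[0.02,[0,0,0],0.1],[0.02,[0,0,0],0.054],[0.02,[0,0,0],0]]'; python3 -m pendant '[[0.02,[-0.01,-0.007,0],0],[0.02,[-0.02,-0.0135,0],0],[0.02,[-0.02,-0.0135,0],0],[0.02,[-0.02,-0.0135,0],0],[0.02,[-0.02,-0.0135,0],0],[0.02,[-0.02,-0.0135,0],0],[0.02,[-0.02,-0.0135,0],0],[0.02,[-0.02,-0.0135,0],0],[0.02,[-0.02,-0.0135,0],0],[0.02,[-0.02,-0.0135,0],0]]'; python3 -m pendant '[[0.02,[-0.02,-0.0135,0],0],[0.02,[-0.016,-0.01,0],0],[0.02,[0,0,0],0],[0.02,[0,0,0],0]]'
```

```text
clock: 31.07
ee_pos: [0.5786, 0.0659, 0.1771]
tool_rot: [3.141, 0.0, 1.525]
wrist_force: [0.6, -0.1, -0.5]
gripper_width: 0.0313
clock: 31.9
ee_pos: [0.4401, -0.1192, 0.1765]
tool_rot: [-3.141, 0.0, 1.527]
wrist_force: [0.5, -0.7, -0.9]
gripper_width: 0.0317
clock: 32.23
ee_pos: [0.4159, -0.1535, 0.1766]
tool_rot: [3.142, -0.0, 1.524]
wrist_force: [-0.5, -0.3, -2.2]
gripper_width: 0.0316
```

```bash
python3 -m pendant '[[0.02,[0,0,0.02],0],[0.02,[0,0,0.03],0],[0.02,[0,0,0.03],0],[0.02,[0,0,0.025],0],[0.02,[0,0,0.015],0],[0.02,[0,0,0.008],0],[0.02,[0,0,0.003],0],[0.02,[0,0,0],0],[0.02,[0,0,0],0],[0.02,[0,0,0],0]]'; python3 -m pendant '[[0.02,[0,0,0.003],0],[0.02,[0,0,0.0025],0],[0.02,[0,0,0],0],[0.02,[0,0,0],0],[0.02,[0,0,0],0]]'
```

```text
clock: 33.07
ee_pos: [0.4178, -0.1534, 0.0465]
tool_rot: [3.139, 0.001, 1.526]
wrist_force: [0.2, -0.3, -0.2]
gripper_width: 0.0319
clock: 33.48
ee_pos: [0.4175, -0.1534, 0.0405]
tool_rot: [3.14, 0.001, 1.526]
wrist_force: [0.7, 0.3, 4.1]
gripper_width: 0.0316
```

```bash
python3 - <<'E'
from h import *
cv2.imwrite('pics/s6.png',cv2.resize(manip.camera('side')[0][120:300,300:500],None,fx=3,fy=3))
E
sleep 1.5
```

```text
(no output)
```

View pics/s6.png

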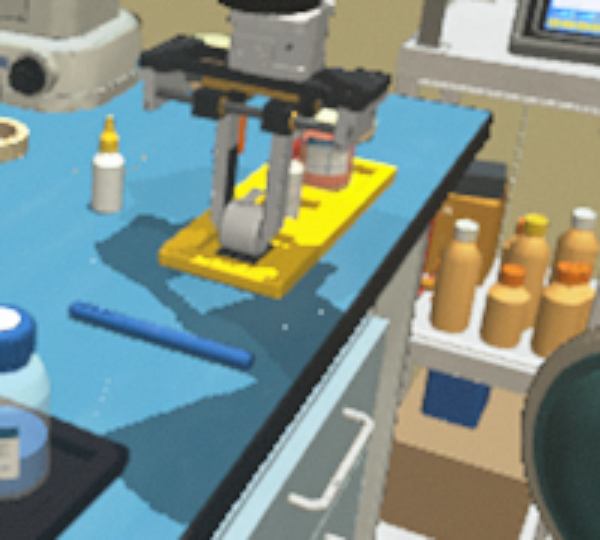

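The counter is in the oblong pocket (245,240) and touching the floor. I'll release it, lift, and back away along +y, clear of everything.

```bash
python3 -m pendant '[[0.036,[0,0,0],0],[0.045,[0,0,0],0],[0.055,[0,0,0],0],[0.055,[0,0,0],0],[0.055,[0,0,-0.02],0],[0.055,[0,0,-0.03],0],[0.055,[0,0,-0.04],0],[0.055,[0,0,-0.04],0],[0.055,[0,0,-0.04],0],[0.055,[0,0,-0.03],0]]'; python3 -m pendant '[[0.055,[0.02,-0.01,0],0],[0.055,[0.03,-0.01,0],0],[0.055,[0.03,-0.01,0],0],[0.055,[0.03,-0.01,0],0],[0.055,[0.03,-0.01,0],0],[0.055,[0.015,0,0],0],[0.055,[0,0,0],0],[0.055,[0,0,0],0]]'; python3 - <<'E'
from h import *
t=manip.camera('top')[0];cv2.imwrite('pics/t6full.png',t)
cv2.imwrite('pics/t6.png',cv2.resize(t[160:280,170:480],None,fx=2.5,fy=2.5,interpolation=cv2.INTER_CUBIC))
cv2.imwrite('pics/s7.png',manip.camera('side')[0])
E
```

```text
clock: 34.37
ee_pos: [0.4172, -0.1532, 0.2431]
tool_rot: [3.139, 0.001, 1.526]
wrist_force: [0.1, -0.8, -0.6]
gripper_width: 0.055
clock: 35.03
ee_pos: [0.3737, 0.0043, 0.2399]
tool_rot: [3.142, 0.001, 1.528]
wrist_force: [-0.1, -0.4, -0.4]
gripper_width: 0.055
```

```bash
sleep 3
```

```text
(no output)
```

View pics/t6.png

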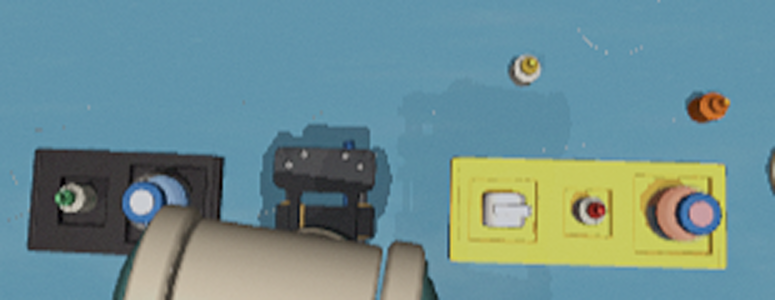

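View pics/s7.png

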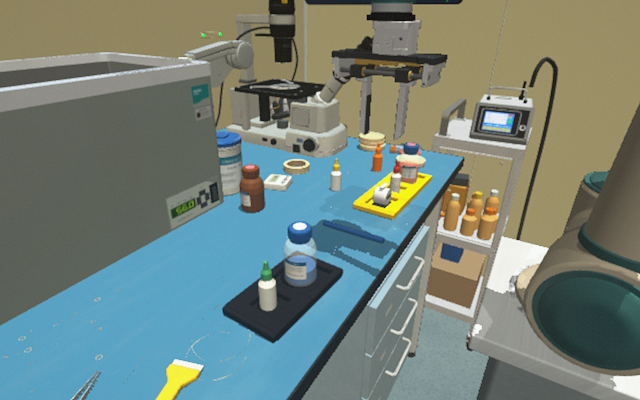

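```bash
python3 - <<'E'
from h import *
T=Cam('top');p=cv2.imread('pics/t6full.png');h=cv2.cvtColor(p,cv2.COLOR_BGR2HSV)
def blob(n,lo,hi,box,z,c,yaw,off):
    x0,y0,x1,y1=box;m=cv2.inRange(h[y0:y1,x0:x1],np.array(lo),np.array(hi))
    k,l,s,ce=cv2.connectedComponentsWithStats(m);i=1+np.argmax(s[1:,4]);u=ce[i]+[x0,y0];P=T.plane(*u,z)[:2]
    d=(P-c)*1000;R=np.array([[np.cos(yaw),np.sin(yaw)],[-np.sin(yaw),np.cos(yaw)]])
    print(n,s[i,4],u.round(1),(P*1000).round(1),'err from pocket',(R@d-[0,off]).round(1))
Y=np.array([.4134,-.2375]);B=np.array([.4294,.2285])
blob('blue',(0,0,170),(180,60,255),(218,230,236,250),.108,B,-.06,-42)
blob('green',(50,70,30),(85,255,255),(185,230,212,250),.071,B,-.06,42)
blob('pink',(150,40,120),(180,255,255),(440,235,462,255),.108,Y,-.045,-85)
blob('red',(0,150,60),(8,255,255),(400,235,416,255),.071,Y,-.045,0)
blob('counter',(0,0,150),(180,60,255),(360,230,385,255),.045,Y,-.045,85)
blob('yellow',(22,100,60),(35,255,255),(370,175,392,197),.067,np.array([.555,-.1765]),0,0)
E
```

```text
blue 76 [226.  240.4] [429.5 188.3] err from pocket [2.6 1.8]
green 40 [195.4 238.8] [434.6 270.7] err from pocket [2.7 0.4]
pink 71 [450.  245.2] [ 411.2 -322. ] err from pocket [1.6 0.4]
red 30 [408.  243.7] [ 415.7 -234.3] err from pocket [2.1 3.3]
counter 214 [372.4 243.7] [ 416.8 -153.1] err from pocket [-0.4 -0.6]
yellow 35 [381.3 185.9] [ 555.3 -176.1] err from pocket [0.3 0.4]
```

All objects are within about 3 mm of their pocket centres, and the yellow dropper has not moved.

```bash
python3 -c "
from rig import manip
print(manip.finish_job())"
```

```text
the job is handed in; nothing more can be done
None
```

Both kits are made up and the job is handed in, at about 35 s of the 128 s allowed. The hand-in reported no verdict.

- **What I did:** The green dropper and blue bottle went into the black tray. The red dropper, pink bottle and counter went into the yellow tray. I lowered each one until the wrist force showed it touching the pocket floor, then released it and moved the open gripper clear.
- **Last checks:** In the final top picture, every placed item measured within about 3.5 mm of its pocket's middle on each tray axis. The yellow dropper measured within 0.5 mm of where it started. Everything looked upright in both views.
- **Not measured:** I did not measure tilt angles or the final height of the undersides. Those rest on the pictures and on the contact felt at release. No check failed or disagreed.

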